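# Close up a line of type with the galley's ratchet clamp

### The job

Close up the loose line of type blocks: pump the clamp's red trigger, letting it come right back after each squeeze, until the blocks stand tight against the stop and the sprung red pad is pressed in at least 6 mm with the trigger let go, but never drive the pad right home. Then press the yellow release until the jaw has sprung all the way back, and leave the line standing closed up against the stop. Work the clamp only by its trigger and release: do not handle the jaw or the type, and leave the other things on the bench where they are.

Things in the scene. Friction and masses are not known exactly. Their poses are not given: they have to be found in the camera images.
- galley: Fixed aluminium galley (printer's tray): plate 400 x 80 x 6 mm with a blue one-hand ratchet clamp built on one end. Origin on the table under the trigger's pivot; x along the galley, the way the jaw advances, towards the stop; y across; z up. In this frame the plate runs from x = -125 to 275 mm; the clamp's blue cheeks fill x -54 to 42, y -23 to 23, up to z 72.
- grip_top (a point): Top centre of the fixed black grip behind the trigger, 132 mm above the table. Grip 18 mm (x) by 30 mm (y), at galley x -48 to -30; the trigger closes towards it.
- channel_mouth (a point): Start of the type channel, on its floor (6 mm above the table), at galley x = 97 mm. The channel runs along +x between walls 22 mm high whose inner faces are at y = -28 and 28.
- trigger (a joint): Trigger angle (rad): 0 at rest (leaning 0.27 towards the stop), 0.54 fully squeezed back to the grip (hard stop). A spring returns it. A squeeze past 0.5 advances the jaw one click of 8 mm (it runs up to 2.5 mm further, then drops back on the ratchet); one short of 0.44 gains nothing. It must come back below 0.05 before the next squeeze.
- trigger_pivot (a point): The trigger's hinge, along the galley's y axis at x = 0, z = 62 mm. The trigger's red paddle is 26 mm wide (y) and 10 mm thick and spans 31 to 81 mm from the pivot. A click needs 3 to 7 N on it while the jaw runs free and up to 13 N at the end of a stroke with the pad hard pressed.
- trigger_pad (a point): Point on the trigger's front face (the one towards the stop), 66 mm from its pivot, on its centre line, about 124 mm above the table at rest; push here in the galley's -x direction (it travels about 35 mm).
- jaw: The sliding jaw: blue block 14 x 50 x 24 mm on a steel bar with brass ratchet pins. Its origin coincides with the galley's origin when the jaw is fully back, so the x of its origin in the galley's frame is how far it has advanced (0 to 66 mm, held every 8 mm by the ratchet: 7.7, 15.7, ...). A spring of 4 to 7 N draws it back as soon as the release is pressed.
- pad (a joint): How far the sprung red pad on the jaw's front is pressed in (m): 0 free, 0.020 right home (bottomed). Spring 0.6 N per mm. With the pad free its face is at galley x = 99 mm plus the jaw's advance. Pad 50 mm wide, 20 mm high, 6 mm thick, centred 19 mm above the table.
- release (a joint): Yellow release lever (rad): 0 at rest, pressed down to 0.26 (hard stop, about 20 mm at the paddle). From about 0.15 the ratchet is free and the jaw runs back, if the trigger is at rest. It takes 2 to 6 N; hold it down until the jaw is back (about half a second). It springs up when let go and bobs with every click.
- release_top (a point): Centre of the upper face of the yellow release paddle (30 x 30 mm), at galley x = -115, y = 0, z = 55 mm at rest; press straight down.
- stop: Fixed dark steel stop across the channel, 14 mm thick, up to 34 mm above the table. Origin at the bottom centre of the face that the type closes up against, on the channel floor 6 mm above the table; its x is the galley's x (the type lies on its -x side). From the free pad to this face are 134 to 156 mm, of which the four blocks fill 112.
- type0: Type block 0, counted from the stop (0 = next to the stop, 3 = next to the jaw): light wood block with a raised black disc on top, 28 mm along the channel, 44 across, 24 high, about 60 g, loose in the channel. Origin at the centre of its underside; x along the channel towards the stop, z up. In a closed line its origin lies 14 mm from the stop's face.
- type1: Type block 1, counted from the stop (0 = next to the stop, 3 = next to the jaw): dark wood block with a raised black diamond on top, 28 mm along the channel, 44 across, 24 high, about 60 g, loose in the channel. Origin at the centre of its underside; x along the channel towards the stop, z up. In a closed line its origin lies 42 mm from the stop's face.
- type2: Type block 2, counted from the stop (0 = next to the stop, 3 = next to the jaw): light wood block with a raised black three bars on top, 28 mm along the channel, 44 across, 24 high, about 60 g, loose in the channel. Origin at the centre of its underside; x along the channel towards the stop, z up. In a closed line its origin lies 70 mm from the stop's face.
- type3: Type block 3, counted from the stop (0 = next to the stop, 3 = next to the jaw): dark wood block with a raised black cross on top, 28 mm along the channel, 44 across, 24 high, about 60 g, loose in the channel. Origin at the centre of its underside; x along the channel towards the stop, z up. In a closed line its origin lies 98 mm from the stop's face.
- mallet: Bystander: hammer lying on the table, about 0.3 m long; origin on its underside.
- ink_tin: Bystander: round ink tin, 84 mm across, 60 mm high; origin at the centre of its underside.
- planer: Bystander: planing block of light wood, 90 x 60 x 40 mm; origin at the centre of its underside.
- furniture: Bystander: strip of dark wood, 150 x 25 x 17 mm; origin at the centre of its underside.
- wash_jar: Bystander: amber jar, 60 mm across, 90 mm high; origin at the centre of its underside.
- ink_brush: Bystander: brush lying on the table; origin on its underside.

How it is judged:
On the way:
1. the line is clamped: all four blocks closed up against the stop (each within 3 mm of its place), the pad pressed in more than 5 mm, the trigger let go (below 0.1 rad) (x of type0 in the frame of stop above -0.017 m and z of each of type0, type1, type2, type3 in the frame of stop below 0.003 m and angle between the x axis of each of type0, type1, type2, type3 and the x axis of stop, either way round below 0.06 rad and x of type1 in the frame of stop above -0.045 m and x of type2 in the frame of stop above -0.073 m and x of type3 in the frame of stop above -0.101 m and value of joint pad above 0.005 m and value of joint trigger below 0.1 rad), for 0.3 s.
At the end, for the whole second after the job is handed in: The jaw is fully back (within 4 mm), trigger and release are let go and at rest, and the four blocks lie flat and still in the channel, closed up against the stop: each within 3 mm of its place along the line and square within 0.06 rad (x of type0 in the frame of stop above -0.017 m and z of each of type0, type1, type2, type3 in the frame of stop below 0.003 m and angle between the x axis of each of type0, type1, type2, type3 and the x axis of stop, either way round below 0.06 rad and x of type1 in the frame of stop above -0.045 m and x of type2 in the frame of stop above -0.073 m and x of type3 in the frame of stop above -0.101 m and x of jaw in the frame of galley below 0.004 m and value of joint each of release, trigger below 0.05 rad and linear speed of each of type0, type1, type2, type3 below 0.02 m/s); the robot touches nothing.
It fails at once if the pad is driven right home (pressed in more than 18.5 of its 20 mm) (value of joint pad above 0.0185 m).
It fails at once if a type block is tipped (more than 0.4 rad) (angle between any of type0, type1, type2, type3's own z axis and vertical above 0.4 rad).
It fails at once if the robot handles the jaw or the type (more than 2 N) (contact force between any of the fingers, the arm and type0 above 2 N or contact force between any of the fingers, the arm and type1 above 2 N or contact force between any of the fingers, the arm and type2 above 2 N or contact force between any of the fingers, the arm and type3 above 2 N or contact force between any of the fingers, the arm and jaw above 2 N).
It fails at once if a bystander is moved by more than 40 mm (distance of any of mallet, ink_tin, planer, furniture, wash_jar, ink_brush from where it was at the start of the episode above 0.04 m).
It also fails if it takes over 67 s, if anything falls off the work surface, if the arm or the gripper's body presses on something with over 40 N, if the wrist force passes 120 N, or if a joint passes its speed limit or range.

### The arm

A 6-joint arm with a two-finger parallel gripper is mounted at the origin on the work surface. World frame = base frame: x ahead of the robot, y to its left, z up, the work surface at z = 0. Lengths are in m, angles in rad, forces in N, time in s.
With the tool pointing down it reaches from about 0.25 to 0.725 m from the base axis. Payload 4 kg.
Tool frame: the origin (TCP) lies on the mounting face of the last link; the fingertips stand 173 mm ahead of it and the grasp point (between the pads) lies 155 mm ahead of it; z points along the fingers, y is the line along which they close (so a half turn about z gives the same grasp; the last joint's range is limited). The gripper opens to 85 mm and grips with 20 to 120 N. Pads are 22 mm wide; open, the fingers measure 114 mm over their backs; the gripper's body (76 mm by 85 mm) begins 54 mm behind the grasp point. The pads swing forward as they close: fully open they stand 13 mm farther back than shut.
Start: joints at [1.177, 0.241, 0.005, 1.335, 0, 1.571], TCP at [0.192, 0.462, 0.405] pointing down, gripper open.
Joint ranges: [-2.72, 2.72], [-1.05, 1.87], [-1.09, 1.28], [-1.99, 2.15], [-1.42, 1.44], [-3.14, 3.14]. Speed limits (rad/s): [2.79, 2.79, 3.14, 3.14, 3.14, 3.14].

### API

Orientations are given as a unit quaternion [x, y, z, w].
In Python, from station import readout, eyes, order gives the robot as it stands.
- The arm moves only by the shell command python3 -m crank 'ROWS' [OPENING]. ROWS is a JSON object of lists of equal length, an entry for each row: "translation": the shift along the tool's x, y, z in mm, a list of three; "yaw": the turn about the tool's z in degrees. A call has 1 to 12 rows; each row is the pose to reach, as a shift and turn from the pose commanded when the call began, along the tool's axes at that moment; what a row does not reach only later rows make up. A row lasts 1/10 s, in which the tool goes at most 50 mm and 8.59 degrees, less where a joint would pass 70% of its speed; a pose out of reach is approached as far as the arm can. A call with a gripper value outside its range is refused whole. OPENING is the opening, from -1 (shut) to 1 (fully open), set as the call begins (- or left out, the last holds). The fingers move at their own pace and stop on an object; the grip force is fixed at half the most. Time passes only in rows, so rows that repeat a pose let the fingers close. It gives the time, the measured TCP pose, the force, the opening and the grip force at its end, in the units of the state.
- readout.observe(): the state, without advancing time (a new reading comes with each control period).
- eyes.get_image(name): name is "side" or "top" or "wrist"; returns a dict with "frame" (480x640x3 uint8, blue, green, red), "fovy" (degrees; the focal length in pixels is half the picture's height over the tangent of half this angle, whatever the lens; pixels are square), "cx", "cy" (the principal point, pixels), "k1" (the pictures are not rectified: a ray, as slopes to the right and down, at radius r is drawn at 1 + k1 r^2 times it, then the intrinsics apply), "cam_to_world" (4x4, takes a point from camera to world coordinates). Camera axes: x right, y down, z forward; pixel columns grow to the right and rows downward; lengths in m; the calibration is good to about 2 mm. A picture is of the moment at which its call begins. There is no depth.
- order.hand_in(): hands the job in; it is judged then, once.
The state is a dict: "time_s": time; "joints": joint angles; "dq": joint speeds; "effort": joint torques, N m; "tcp_pos": TCP position; "orientation": TCP orientation; "ft_force": force on the tool from outside, world axes, zero at the start; "wrist_torque": the same for the moment, N m; "width": finger opening in m; "grip_force": force on a finger pad.
Only numpy, scipy, OpenCV 4.12 (cv2) and the standard library are available. Lean on these libraries where they do the work, as an engineer would, in place of code of your own. Each camera call takes 0.05 s, during which the arm holds its last target. There are 200 camera calls.

## Working session

There is one attempt and no reset: what is moved stays moved. The work goes in short steps, Python scripts to look and compute and a shell command to move; the robot and the scene stay as the last step left them, time stands still between calls to the robot, and variables do not carry over. Pictures are saved under pics/ and viewed, at most 10 in all, crops included, and the job is handed in when it is done.

```bash
mkdir -p pics; cat > h.py <<'E'
import numpy as np, cv2
from station import readout, eyes, order
def K(d):
    f=240/np.tan(np.radians(d["fovy"])/2); return f
def ray(d,u,v):
    f=K(d); x=np.array([(u-d["cx"])/f,(v-d["cy"])/f]); y=x.copy()
    for _ in range(20): y=x/(1+d["k1"]*(y@y))
    R=np.array(d["cam_to_world"]); return R[:3,3],R[:3,:3]@np.array([y[0],y[1],1])
def at_z(d,u,v,z):
    o,r=ray(d,u,v); return o+r*(z-o[2])/r[2]
def proj(d,p):
    R=np.array(d["cam_to_world"]); c=R[:3,:3].T@(np.array(p)-R[:3,3]); y=c[:2]/c[2]
    y=y*(1+d["k1"]*(y@y)); return y*K(d)+[d["cx"],d["cy"]]
E
python3 - <<'E'
from h import *
import pickle
D={}
for n in("top","side"):
    d=eyes.get_image(n); D[n]=d; cv2.imwrite(f"pics/{n}0.png",d["frame"]); print(n,d["fovy"],d["k1"],np.round(d["cam_to_world"],3).tolist())
pickle.dump(D,open("d0.pkl","wb"))
s=readout.observe(); print(s)
E
```

```text
top 54.339849019055976 -0.08102684959445679 [[0.016, -0.994, 0.104, 0.434], [-1.0, -0.018, -0.014, 0.016], [0.016, -0.104, -0.994, 1.301], [0.0, 0.0, 0.0, 1.0]]
side 56.830162199021515 -0.01527607859270184 [[0.888, -0.227, 0.4, 0.132], [-0.46, -0.43, 0.777, -0.854], [-0.005, -0.873, -0.487, 0.642], [0.0, 0.0, 0.0, 1.0]]
{'time_s': 0.1, 'joints': array([ 1.17699063e+00,  2.41328136e-01,  3.85158266e-03,  1.33523370e+00,
       -4.23516694e-05,  1.57080008e+00]), 'dq': array([-4.42308793e-04, -2.01690767e-05,  2.95142284e-03,  2.99424033e-05,
        1.49164658e-03, -9.99422084e-04]), 'effort': array([-1.98750599e-04, -3.73138475e+01,  2.53009808e+01,  1.08285432e-02,
       -4.63608126e-05, -5.94260129e-06]), 'tcp_pos': array([0.19176156, 0.46149382, 0.40390362]), 'orientation': array([ 1.95634700e-01,  9.80676373e-01, -9.42613622e-04, -1.66444861e-04]), 'ft_force': array([-0.29415709, -0.03084934, -0.50371796]), 'wrist_torque': array([-0.02374076,  0.03737173,  0.00843251]), 'grip_force': 0.0, 'width': 0.08550807054939047}
```

View pics/top0.png

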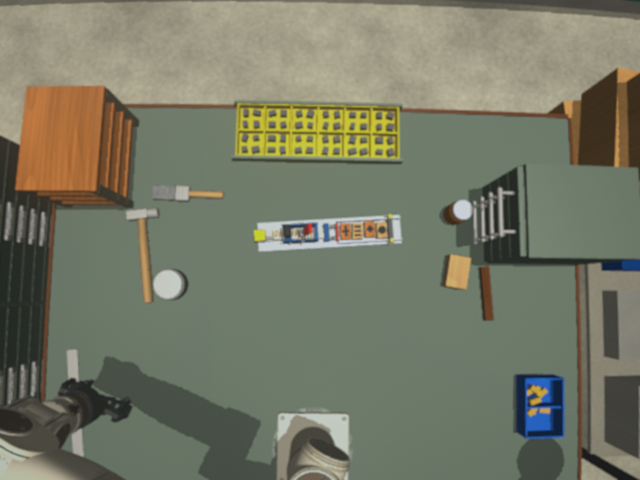

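View pics/side0.png

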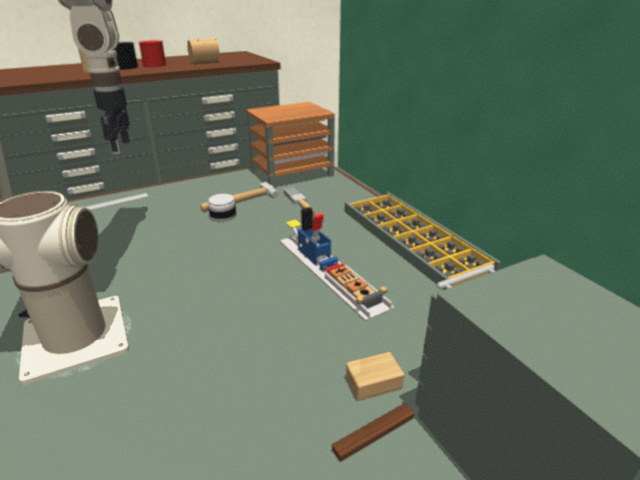

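The top view shows the galley around (255–402, 214–251): yellow release at (260,236), red trigger at (310,230), stop at about (391,229). Robot base is at the bottom. I'll zoom in on both views.

```bash
python3 - <<'E'
from h import *
import pickle
D=pickle.load(open("d0.pkl","rb"))
a=cv2.resize(D["top"]["frame"][205:258,250:410],(800,265),interpolation=cv2.INTER_CUBIC)
b=cv2.resize(D["side"]["frame"][195:325,270:400],(330,330),interpolation=cv2.INTER_CUBIC)
im=np.zeros((600,800,3),np.uint8); im[:265]=a; im[268:598,:330]=b
cv2.imwrite("pics/crop.png",im)
d=D["top"]
for u,v in[(257,222),(258.5,251),(400,214),(402,243)]: print(at_z(d,u,v,.006).round(4))
E
```

```text
[0.616  0.1647 0.006 ]
[0.5348 0.1581 0.006 ]
[ 0.6462 -0.2364  0.006 ]
[ 0.5642 -0.2418  0.006 ]
```

View pics/crop.png

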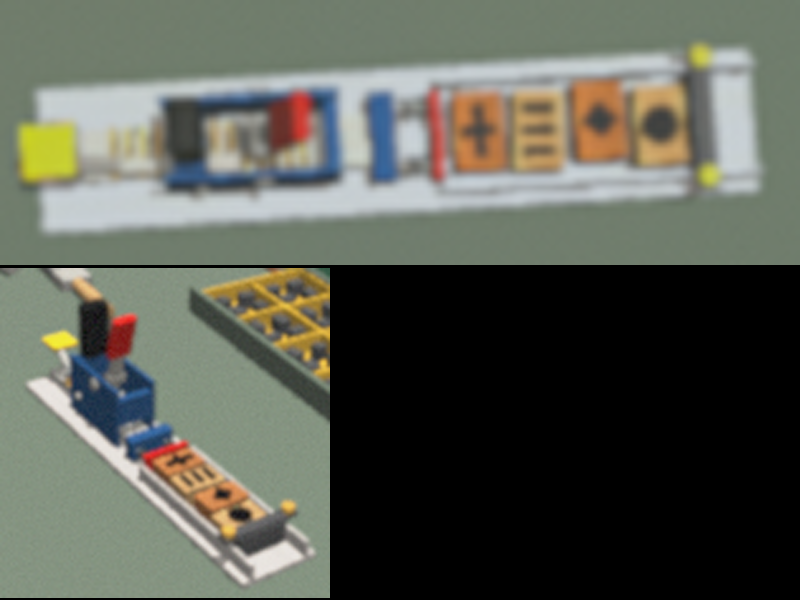

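```bash
cat > g.py <<'E'
from h import *
import pickle
from scipy.optimize import least_squares
D=pickle.load(open("d0.pkl","rb"))
d,sd=D["top"],D["side"]
c=lambda x,y:(250+x/5-.4,205+y/5-.4)   # cv2.resize centre shift
s_=lambda x,y:(270+x*130/330-.3,195+(y-268)*130/330-.3)
T=[((-125,40,6),c(38,90)),((-125,-40,6),c(43,233)),((275,40,6),c(752,48)),((275,-40,6),c(760,190)),((-115,0,55),c(48,152))]
S=[((-115,0,55),s_(60,340)),((-125,-40,6),s_(27,383)),((275,-40,6),s_(245,586)),((275,40,6),s_(314,553))]
def W(p,q):
    x,y,t=q; R=np.array([[np.cos(t),-np.sin(t),0],[np.sin(t),np.cos(t),0],[0,0,1]]); return R@(np.array(p)/1000.)+[x,y,0]
f=lambda q:np.concatenate([proj(d,W(p,q))-u for p,u in T]+[proj(sd,W(p,q))-u for p,u in S])
r=least_squares(f,[.58,.03,-1.5],loss="soft_l1"); q=r.x
def G(p): # world->galley mm
    x,y,t=q; v=np.array(p)-[x,y,0]; return np.array([np.cos(t)*v[0]+np.sin(t)*v[1],-np.sin(t)*v[0]+np.cos(t)*v[1],v[2]])*1000
E
python3 - <<'E'
from g import *
print(q,f(q).reshape(-1,2).round(1).tolist())
for n,u,z in[("stopface top",(689,125),.034),("pad front",(443,135),.029),("jaw front",(393,137),.031),("t3",(478,131),.03),("t2",(537,130),.03),("t1",(600,120),.03),("t0",(660,125),.03),("grip",(184,128),.132),("trig top",(305,118),.139)]:
    print(n,G(at_z(d,*c(*u),z)).round(1))
print("side trig",s_(122,322),proj(sd,W((22,0,124),q)))
for p in[(60,0,118),(26+11,0,118),(-13+11,0,118),(-115,0,55)]: print(p,W(p,q).round(4))
E
```

```text
[ 0.58350001  0.03629301 -1.49439552] [[0.0, 0.2], [0.4, 0.1], [-0.5, 0.4], [0.1, 0.2], [0.4, -0.3], [0.2, -0.4], [-0.3, 0.1], [-0.4, -0.6], [0.9, -0.2]]
stopface top [232.7  -3.7  34. ]
pad front [97.8 -0.8 29. ]
jaw front [70.2 -0.5 31. ]
t3 [117.    0.2  30. ]
t2 [149.4  -1.1  30. ]
t1 [184.5   2.4  30. ]
t0 [217.4  -2.3  30. ]
grip [-39.5  -1.7 132. ]
trig top [ 21.6  -1.1 139. ]
side trig (317.76060606060605, 215.97272727272727) [319.40607002 220.22982883]
(60, 0, 118) [ 0.5881 -0.0235  0.118 ]
(37, 0, 118) [ 0.5863 -0.0006  0.118 ]
(-2, 0, 118) [0.5833 0.0383 0.118 ]
(-115, 0, 55) [0.5747 0.151  0.055 ]
```

```bash
cat > to.py <<'E'
# shift in tool axes (mm) + yaw (deg) so that the fingertip reaches galley point(s)
import sys; from g import *
from scipy.spatial.transform import Rotation as Ro
s=readout.observe(); R=Ro.from_quat(s["orientation"]).as_matrix()
tip=np.array(s["tcp_pos"])+.173*R[:,2]
print("t",s["time_s"],"tip galley",G(tip).round(1),"ft",np.round(s["ft_force"],1),"w",round(s["width"],4),"R",R.round(3).tolist())
a=np.arctan2(R[1,1],R[0,1])-(q[2]+np.pi/2); print("yaw needed",np.degrees(a).round(2))
for p in eval(sys.argv[1]): print(p,(R.T@(W(p,q)-tip)*1000).round(1))
E
python3 to.py '[(80,0,230),(80,0,118)]'
```

```text
t 0.1 tip galley [-453.6 -358.3  230.9] ft [-0.3 -0.  -0.5] w 0.0855 R [[-0.923, 0.384, -0.001], [0.384, 0.923, -0.002], [-0.0, -0.002, -1.0]]
yaw needed 63.06
(80, 0, 230) [-561.1 -313.3    1.5]
(80, 0, 118) [-561.1 -313.1  113.5]
```

```bash
python3 -m crank '{"translation":[[-20,-11,0],[-60,-33,0],[-104,-58,0],[-148,-83,0],[-192,-107,0],[-236,-132,0],[-280,-156,0],[-324,-181,0],[-368,-205,0],[-412,-230,0],[-456,-254,0],[-500,-279,0]],"yaw":[4,9,15,21,27,33,39,45,50,55,60,63]}' -1; python3 to.py '[(80,0,200),(80,0,118)]'
```

```text
time_s: 1.3
tcp_pos: [0.5448, 0.0135, 0.4043]
orientation: [0.68, 0.733, -0.0, -0.0]
ft_force: [0.4, 1.2, 0.8]
width: -0.0001
grip_force: 0.0
t 1.3 tip galley [ 19.7 -40.4 231.3] ft [0.4 1.2 0.8] w -0.0001 R [[-0.074, 0.997, -0.001], [0.997, 0.074, 0.0], [0.0, -0.001, -1.0]]
yaw needed -0.11
(80, 0, 200) [-60.3  40.5  31.2]
(80, 0, 118) [-60.3  40.6 113.2]
```

```bash
python3 -m crank '{"translation":[[-20,14,10],[-45,30,25],[-60,40,45],[-60,40,70],[-60,40,95],[-60,40,108],[-60,40,113],[-60,40,113],[-60,40,113]],"yaw":[0,0,0,0,0,0,0,0,0]}'; python3 to.py '[(45,0,118),(-2,0,118)]'; python3 - <<'E'
from h import *
for n in("side","top","wrist"):
    d=eyes.get_image(n); cv2.imwrite(f"pics/{n}1.png",d["frame"])
a=cv2.imread("pics/side1.png")[170:330,260:420]; w=cv2.imread("pics/wrist1.png")
im=np.zeros((400,800,3),np.uint8); im[:,:400]=cv2.resize(a,(400,400),interpolation=2); im[:300,400:]=cv2.resize(w,(400,300)); cv2.imwrite("pics/v1.png",im)
E
```

```text
time_s: 2.2
tcp_pos: [0.589, -0.0411, 0.2929]
orientation: [0.679, 0.734, 0.001, 0.001]
ft_force: [0.1, 0.2, 0.3]
width: -0.0004
grip_force: 0.0
t 2.2 tip galley [ 7.760e+01 -1.000e-01  1.199e+02] ft [0.1 0.2 0.3] w -0.0004 R [[-0.078, 0.997, 0.002], [0.997, 0.078, -0.0], [-0.0, 0.002, -1.0]]
yaw needed 0.08
(45, 0, 118) [32.6  0.1  1.9]
(-2, 0, 118) [79.6  0.2  1.9]
```

View pics/v1.png

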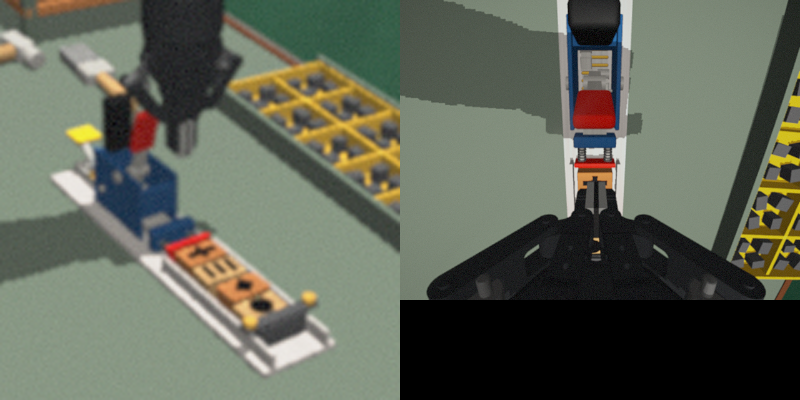

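The side and wrist views show the shut fingertips centred in front of the red trigger, roughly in line with it (wrist crop: trigger at (597,108), fingers at (597,200)). Next is the first squeeze, by feel.

```bash
python3 -m crank '{"translation":[[20,0,1],[40,0,1],[50,0,1],[60,0,1],[68,0,1],[74,0,1],[74,0,1],[74,0,1]],"yaw":[0,0,0,0,0,0,0,0]}'; python3 to.py '[(45,0,118),(-2,0,118)]'
```

```text
time_s: 3.15
tcp_pos: [0.5832, 0.0318, 0.2918]
orientation: [0.68, 0.734, 0.0, 0.001]
ft_force: [-0.4, -5.0, 5.8]
width: -0.0
grip_force: 2.6
t 3.15 tip galley [  4.8  -0.2 118.8] ft [-0.4 -5.   5.8] w -0.0 R [[-0.076, 0.997, 0.002], [0.997, 0.076, -0.002], [-0.002, 0.002, -1.0]]
yaw needed 0.0
(45, 0, 118) [-40.2   0.2   0.9]
(-2, 0, 118) [6.8 0.2 0.8]
```

```bash
python3 -m crank '{"translation":[[4,0,0],[7,0,0],[7,0,0],[7,0,0]],"yaw":[0,0,0,0]}'; python3 to.py '[(45,0,118),(-2,0,118)]';python3 - <<'E'
from h import *
for n in("side","top","wrist"):
    d=eyes.get_image(n); cv2.imwrite(f"pics/{n}2.png",d["frame"])
a=cv2.imread("pics/side2.png")[170:330,260:420]; w=cv2.imread("pics/wrist2.png")[80:400,160:480]
im=np.zeros((400,800,3),np.uint8); im[:,:400]=cv2.resize(a,(400,400),interpolation=2); im[:,400:]=cv2.resize(w,(400,400)); cv2.imwrite("pics/v2.png",im)
E
```

```text
time_s: 3.55
tcp_pos: [0.5828, 0.0381, 0.2912]
orientation: [0.68, 0.733, -0.001, 0.002]
ft_force: [1.5, -7.6, 3.1]
width: 0.0003
grip_force: 4.0
t 3.55 tip galley [ -1.2  -0.3 118.2] ft [ 1.5 -7.6  3.1] w 0.0003 R [[-0.076, 0.997, 0.002], [0.997, 0.076, -0.004], [-0.004, 0.002, -1.0]]
yaw needed -0.04
(45, 0, 118) [-46.2   0.3   0.4]
(-2, 0, 118) [0.8 0.3 0.2]
```

View pics/v2.png

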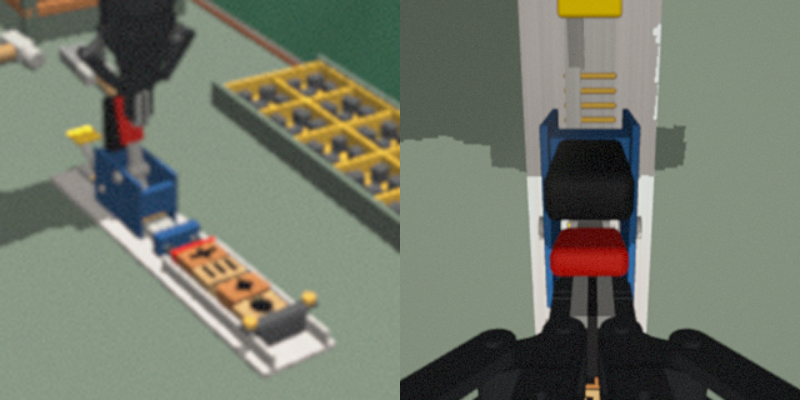

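The trigger is nearly back against the black grip (wrist crop: red at y 230–275, grip ending at y 218), and the jaw has moved forward. I'll push a little further to feel the hard stop.

```bash
python3 -m crank '{"translation":[[3,0,0],[4,0,0],[4,0,0]],"yaw":[0,0,0]}'; python3 to.py '[(45,0,118),(-2,0,118)]'
```

```text
time_s: 4.0
tcp_pos: [0.5826, 0.0404, 0.2911]
orientation: [0.681, 0.733, -0.003, 0.004]
ft_force: [2.9, -14.3, 2.5]
width: -0.0001
grip_force: 7.1
t 4.0 tip galley [ -2.5  -0.3 118.1] ft [  2.9 -14.3   2.5] w -0.0001 R [[-0.074, 0.997, 0.002], [0.997, 0.074, -0.009], [-0.009, 0.002, -1.0]]
yaw needed -0.14
(45, 0, 118) [-47.5   0.4   0.6]
(-2, 0, 118) [-0.5  0.3  0.1]
```

```bash
python3 -m crank '{"translation":[[-25,0,0],[-58,0,0],[-58,0,0],[-58,0,0],[-58,0,0],[-30,0,0],[-20,0,0],[-11,0,0],[-5,0,0],[0,0,0],[1,0,0],[1,0,0]],"yaw":[0,0,0,0,0,0,0,0,0,0,0,0]}'; python3 -m crank '{"translation":[[-25,0,0],[-58,0,0],[-58,0,0],[-58,0,0],[-58,0,0],[-30,0,0],[-20,0,0],[-11,0,0],[-5,0,0],[0,0,0],[1,0,0],[1,0,0]],"yaw":[0,0,0,0,0,0,0,0,0,0,0,0]}';  python3 -m crank '{"translation":[[-25,0,0],[-58,0,0],[-58,0,0],[-58,0,0],[-58,0,0]],"yaw":[0,0,0,0,0]}'; python3 to.py '[(45,0,118),(-2,0,118)]';python3 - <<'E'
from h import *
for n in("side","top","wrist"):
    d=eyes.get_image(n); cv2.imwrite(f"pics/{n}3.png",d["frame"])
a=cv2.imread("pics/side3.png")[170:330,260:420]; w=cv2.imread("pics/top3.png")[205:258,250:410]
im=np.zeros((600,800,3),np.uint8); im[:265]=cv2.resize(w,(800,265),interpolation=2); im[265:595,:330]=cv2.resize(a,(330,330),interpolation=2);im[265:595,350:790]=cv2.resize(cv2.imread("pics/wrist3.png"),(440,330)); cv2.imwrite("pics/v3.png",im)
E
```

```text
time_s: 5.2
tcp_pos: [0.5822, 0.0411, 0.2905]
orientation: [0.68, 0.733, -0.005, 0.005]
ft_force: [2.3, -19.0, -1.2]
width: -0.0002
grip_force: 8.6
time_s: 6.4
tcp_pos: [0.5822, 0.0416, 0.2907]
orientation: [0.68, 0.733, -0.005, 0.006]
ft_force: [3.1, -19.8, -0.6]
width: -0.0001
grip_force: 9.7
time_s: 6.9
tcp_pos: [0.5862, -0.011, 0.2906]
orientation: [0.679, 0.735, 0.0, -0.0]
ft_force: [-0.3, -0.0, 1.1]
width: -0.0
grip_force: 0.0
t 6.9 tip galley [ 47.3  -1.  117.6] ft [-0.3 -0.   1.1] w -0.0 R [[-0.079, 0.997, -0.0], [0.997, 0.079, 0.001], [0.001, -0.0, -1.0]]
yaw needed 0.16
(45, 0, 118) [ 2.3  1.  -0.4]
(-2, 0, 118) [49.3  1.2 -0.4]
```

View pics/v3.png

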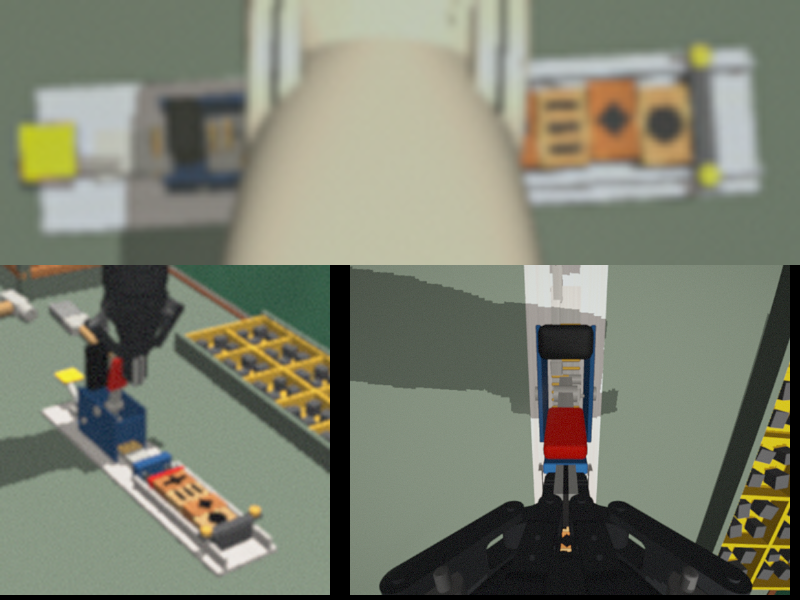

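Top view: the blocks are closing up, with disc at (664,124), diamond at (615,118) and bars at (562,125). The side view shows the jaw well forward and the pad meeting the line. By the geometry, the 4th click should give about 7–9 mm of pad. Squeezing once more.

```bash
python3 -m crank '{"translation":[[20,-1,0],[32,-1,0],[42,-1,0],[50,-1,0],[56,-1,0],[60,-1,0],[61,-1,0],[61,-1,0]],"yaw":[0,0,0,0,0,0,0,0]}'; python3 to.py '[(45,0,118),(-2,0,118)]'
python3 -m crank '{"translation":[[-25,0,0],[-58,0,0],[-85,0,0],[-120,0,0],[-120,0,0],[-120,0,0]],"yaw":[0,0,0,0,0,0]}';python3 - <<'E'
from g import *
for n in("side","top","wrist"):
    e=eyes.get_image(n); cv2.imwrite(f"pics/{n}4.png",e["frame"])
    if n=="wrist":pickle.dump(e,open("w4.pkl","wb"))
a=cv2.imread("pics/side4.png")[240:330,300:400]; w=cv2.imread("pics/top4.png")[205:258,250:410]
im=np.zeros((600,800,3),np.uint8); im[:265]=cv2.resize(w,(800,265),interpolation=2); im[265:589,:360]=cv2.resize(a,(360,324),interpolation=2);im[265:595,360:800]=cv2.resize(cv2.imread("pics/wrist4.png"),(440,330)); cv2.imwrite("pics/v4.png",im)
E
```

```text
time_s: 7.85
tcp_pos: [0.5811, 0.0426, 0.2908]
orientation: [0.681, 0.732, -0.007, 0.008]
ft_force: [2.5, -26.1, -0.7]
width: 0.0001
grip_force: 12.4
t 7.85 tip galley [ -2.9  -1.8 117.8] ft [  2.5 -26.1  -0.7] w 0.0001 R [[-0.072, 0.997, 0.002], [0.997, 0.072, -0.02], [-0.02, 0.001, -1.0]]
yaw needed -0.27
(45, 0, 118) [-47.9   2.    0.8]
(-2, 0, 118) [-0.9  1.8 -0.2]
time_s: 8.45
tcp_pos: [0.5898, -0.0712, 0.2905]
orientation: [0.679, 0.734, 0.0, -0.0]
ft_force: [0.4, 1.0, -0.1]
width: -0.0003
grip_force: 0.0
```

View pics/v4.png

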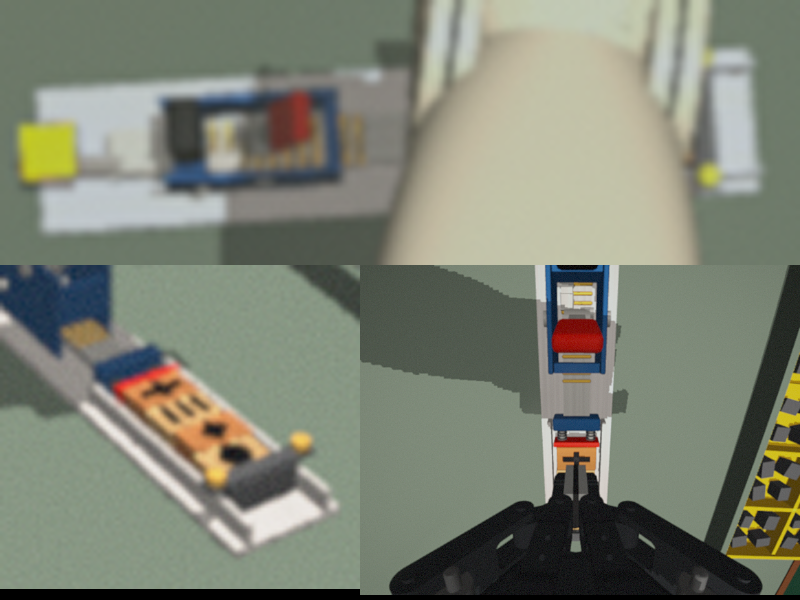

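```bash
python3 - <<'E'
from g import *
e=pickle.load(open("w4.pkl","rb")); im=e["frame"].astype(int)
cc=lambda x,y:((x-360)*640/440,(y-265)*640/440)
for n,u,z in[("jaw back",(577,416),.031),("jaw front",(577,430),.031),("pad back",(577,437.5),.029),("pad front",(577,447),.029),("t3 cross",(576,458.5),.0305)]: print(n,G(at_z(e,*cc(*u),z)).round(1))
for r in range(210,300,2): print(r,im[r,300].tolist(),G(at_z(e,300,r,.03))[0].round(1))
E
```

```text
jaw back [86.  -1.2 31. ]
jaw front [101.2  -1.1  31. ]
pad back [110.3  -1.1  29. ]
pad front [121.3  -1.   29. ]
t3 cross [134.4  -2.   30.5]
210 [131, 137, 138] 79.3
212 [132, 137, 144] 80.7
214 [130, 137, 139] 82.2
216 [129, 134, 139] 83.7
218 [130, 135, 139] 85.1
220 [72, 57, 52] 86.6
222 [66, 40, 24] 88.1
224 [92, 59, 30] 89.5
226 [102, 66, 22] 91.0
228 [109, 73, 36] 92.5
230 [106, 68, 34] 94.0
232 [106, 67, 35] 95.5
234 [104, 69, 29] 97.0
236 [103, 68, 32] 98.5
238 [106, 67, 27] 100.0
240 [98, 67, 49] 101.6
242 [90, 92, 92] 103.1
244 [112, 119, 119] 104.6
246 [89, 92, 97] 106.2
248 [72, 74, 80] 107.7
250 [35, 38, 62] 109.3
252 [59, 56, 66] 110.9
254 [29, 37, 94] 112.4
256 [6, 8, 101] 114.0
258 [30, 41, 192] 115.6
260 [42, 63, 216] 117.2
262 [38, 55, 217] 118.8
264 [22, 53, 199] 120.4
266 [75, 138, 200] 122.0
268 [83, 149, 214] 123.6
270 [80, 148, 211] 125.2
272 [80, 144, 209] 126.9
274 [75, 140, 205] 128.5
276 [75, 143, 205] 130.1
278 [62, 115, 172] 131.8
280 [34, 37, 37] 133.5
282 [43, 40, 45] 135.1
284 [33, 32, 28] 136.8
286 [56, 87, 133] 138.5
288 [74, 137, 201] 140.2
290 [71, 116, 167] 141.9
292 [79, 91, 104] 143.6
294 [85, 86, 94] 145.3
296 [84, 87, 90] 147.0
298 [79, 78, 78] 148.7
```

Wrist view: jaw front at galley x≈102 (advance ≈31.7 mm, i.e. 4 clicks) and pad front at ≈121.5. The pad is pressed in 8–9 mm, the trigger is at rest, and the line is closed. A fifth click would risk bottoming the pad, so I'm moving to the release.

```bash
python3 to.py '[(108,0,200),(-115,0,200),(-115,0,75)]'
```

```text
t 8.6 tip galley [106.2  -1.9 117.6] ft [ 0.2 -0.7 -0.8] w 0.0002 R [[-0.079, 0.997, -0.0], [0.997, 0.079, 0.001], [0.001, -0.0, -1.0]]
yaw needed 0.17
(108, 0, 200) [ -1.7   1.8 -82.4]
(-115, 0, 200) [221.3   2.5 -82.2]
(-115, 0, 75) [221.2   2.5  42.8]
```

```bash
python3 -m crank '{"translation":[[0,1,-40],[0,2,-80],[30,2,-82],[70,2,-82],[110,2,-82],[150,2,-82],[190,2,-82],[213,2,-82],[221,2,-82],[221,2,-82],[221,2,-60],[221,2,-30]],"yaw":[0,0,0,0,0,0,0,0,0,0,0,0]}'; python3 to.py '[(-115,0,75),(-115,0,36)]'
python3 - <<'E'
from h import *
for n in("side","top","wrist"):
    e=eyes.get_image(n); cv2.imwrite(f"pics/{n}5.png",e["frame"])
a=cv2.imread("pics/side5.png")[170:330,260:420]
im=np.zeros((400,800,3),np.uint8); im[:,:400]=cv2.resize(a,(400,400),interpolation=2); im[:300,400:]=cv2.resize(cv2.imread("pics/wrist5.png"),(400,300)); cv2.imwrite("pics/v5.png",im)
E
```

```text
time_s: 9.8
tcp_pos: [0.5756, 0.1485, 0.3223]
orientation: [0.68, 0.734, 0.002, 0.002]
ft_force: [0.7, -0.8, -0.8]
width: -0.0002
grip_force: 0.0
t 9.8 tip galley [-112.6    1.5  149.3] ft [ 0.7 -0.8 -0.8] w -0.0002 R [[-0.076, 0.997, 0.005], [0.997, 0.076, 0.001], [0.0, 0.005, -1.0]]
yaw needed 0.01
(-115, 0, 75) [ 2.4 -1.9 74.2]
(-115, 0, 36) [  2.4  -2.1 113.2]
```

View pics/v5.png

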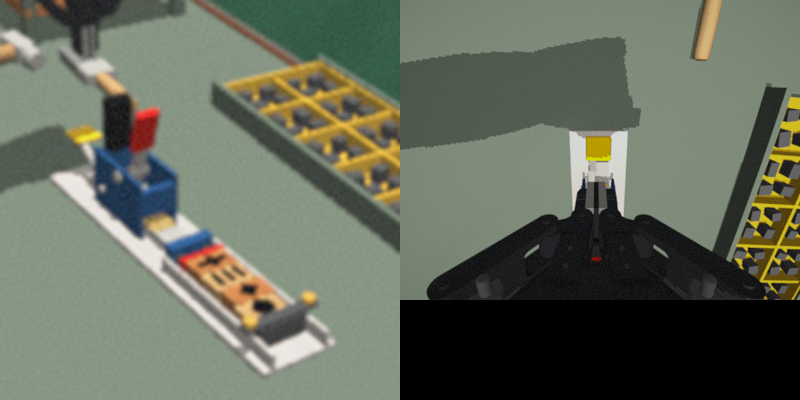

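The finger stands over the yellow paddle (wrist crop: paddle at (597,148), fingers in line), and the side view shows the line clamped tight. Pressing down now.

```bash
python3 -m crank '{"translation":[[1,-1,30],[1,-1,60],[1,-1,80],[1,-1,92],[1,-1,100],[1,-1,106],[1,-1,110],[1,-1,112],[1,-1,112],[1,-1,112],[1,-1,112],[1,-1,112]],"yaw":[0,0,0,0,0,0,0,0,0,0,0,0]}'; python3 to.py '[(-115,0,75),(-115,0,36)]'
python3 - <<'E'
from h import *
for n in("side","top"):
    e=eyes.get_image(n); cv2.imwrite(f"pics/{n}6.png",e["frame"])
a=cv2.imread("pics/side6.png")[170:330,260:420]; w=cv2.imread("pics/top6.png")[205:258,250:410]
im=np.zeros((600,800,3),np.uint8); im[:265]=cv2.resize(w,(800,265),interpolation=2); im[265:595,:330]=cv2.resize(a,(330,330),interpolation=2); cv2.imwrite("pics/v6.png",im)
E
```

```text
time_s: 11.15
tcp_pos: [0.5743, 0.1508, 0.21]
orientation: [0.679, 0.734, 0.002, 0.0]
ft_force: [-0.5, 3.1, 4.7]
width: -0.0
grip_force: 3.4
t 11.15 tip galley [-115.2    0.    37. ] ft [-0.5  3.1  4.7] w -0.0 R [[-0.078, 0.997, 0.003], [0.997, 0.078, 0.002], [0.002, 0.003, -1.0]]
yaw needed 0.09
(-115, 0, 75) [ -0.1   0.1 -38. ]
(-115, 0, 36) [-0.2 -0.   1. ]
```

View pics/v6.png

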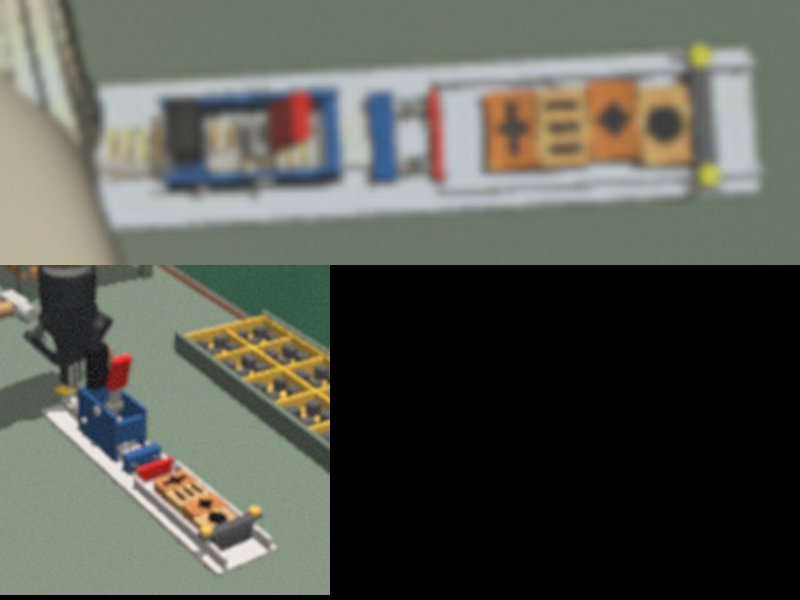

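The jaw is back at its starting pixels (pad at x≈436), and the blocks stand tight at x = 514, 564, 614 and 664 against the stop. Lifting off and checking before I hand in.

```bash
python3 -m crank '{"translation":[[0,0,-15],[0,0,-40],[0,0,-75],[0,0,-115],[0,0,-140],[0,0,-140],[0,0,-140],[0,0,-140],[0,0,-140],[0,0,-140]],"yaw":[0,0,0,0,0,0,0,0,0,0]}'
python3 - <<'E'
from h import *
a=cv2.imread("pics/top6.png").astype(int)[205:258,335:410]; b=eyes.get_image("top")["frame"].astype(int)[205:258,335:410]
print(abs(a-b).max(),abs(a-b).mean()); print(order.hand_in())
E
```

```text
time_s: 12.25
tcp_pos: [0.5734, 0.15, 0.3472]
orientation: [0.679, 0.734, -0.001, -0.001]
ft_force: [-0.3, -0.2, -0.3]
width: -0.0006
grip_force: 0.0
6 2.5339203354297695
the job is handed in; nothing more can be done
None
```

I handed the job in at about 12 s: four clicks pressed the pad in about 8–9 mm by camera measurement, the release then sent the jaw fully back, and the four blocks stand closed up against the stop in the last pictures; no verdict was returned.

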